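# Stack the spacer plates under their weight

## Task

Put the spacer plates away: lift the steel weight off the black pad and stand it aside on the bench, and clear the orange-handled sanding block from in front of the tray into the blue bin, sitting on its sole. Then slide each plate that is there out over the open front edge of its lane until you can grip it by its long sides, and stack them all flat on the pad, centred on it to within a centimetre and lengthwise in line with it. Last, stand the weight back on the middle of the stack, and leave the bottle, jar and screwdriver where they are.

Things in the scene. Friction and masses are not known exactly. Their poses are not given: they have to be found in the camera images.
- tray: fixed plywood tray 170 (x) x 312 (y) x 40 mm with four shallow lanes along its x axis, open at the end towards the robot (-x), closed at the back. Origin: centre of its underside; z up; turned up to 0.1 rad. Lane floor 40 mm above the bench; lane centre lines at y = -114, -38, 38, 114 mm; each lane is 70 mm wide between dark walls 6 mm thick that stand 8 mm above the floor
- tray_front (a point): middle of the open front edge of the tray's lane floor (85 mm from the tray's origin towards the robot, 40 mm up); axes as the tray's; in front of it is a sheer drop to the bench. The back wall's inner face is 165 mm behind it. The floor is slick (friction about 0.3): a plate pressed from above with closed fingertips (about 5 N) drags along with them. A plate tips over the edge if more than half of it overhangs
- pad_top (a point): centre of the top face of a fixed black rubber pad, 140 (its x) x 66 (its y) x 18 mm high, lying flat on the bench, where the plates are to be stacked; z up
- weight_knob (a point): centre of the black knob (30 mm diameter, 32 mm tall) of the steel hold-down weight: a block 80 (x) x 50 (y) x 24 mm, 62 mm tall with the knob, 0.5 to 0.8 kg. The point lies on its axis, 46 mm above its underside; z up
- weight: the hold-down weight; origin: centre of its underside
- sander_grip (a point): point on the orange handle of a hand sanding block, 40 mm above its underside and 14 mm below its top: wooden sole 115 (x) x 60 (y) x 20 mm, orange handle on it 100 (x) x 34 (y) x 34 mm, 54 mm tall in all, 0.2 to 0.35 kg; z up
- bin: fixed open blue bin 200 (x) x 130 (y) x 35 mm high, walls and floor 5 mm thick, where the sanding block lives. Origin: centre of its underside
- glue_c (a point): middle of a white glue bottle, 56 mm diameter, 150 mm tall: bystander
- jar_c (a point): middle of an amber jar, 72 mm diameter, 90 mm tall: bystander
- driver_c (a point): a screwdriver lying on the bench beyond the tray: bystander
- plate0_c (a point): centre of the red spacer plate: smooth metal, 130 (x) x 56 (y) x 5 mm, about 0.1 kg, z up (half-way up its thickness). It may be absent (None from the start on). It starts lying in one of the lanes, long side along the lane.
- plate0: the red spacer plate; origin: centre of its underside
- plate1_c (a point): centre of the blue spacer plate: smooth metal, 130 (x) x 56 (y) x 5 mm, about 0.1 kg, z up (half-way up its thickness). It may be absent (None from the start on). It starts lying in one of the lanes, long side along the lane.
- plate1: the blue spacer plate; origin: centre of its underside
- plate2_c (a point): centre of the green spacer plate: smooth metal, 130 (x) x 56 (y) x 5 mm, about 0.1 kg, z up (half-way up its thickness). It may be absent (None from the start on). It starts lying in one of the lanes, long side along the lane.
- plate2: the green spacer plate; origin: centre of its underside
- plate3_c (a point): centre of the yellow spacer plate: smooth metal, 130 (x) x 56 (y) x 5 mm, about 0.1 kg, z up (half-way up its thickness). It may be absent (None from the start on). It starts lying in one of the lanes, long side along the lane.
- plate3: the yellow spacer plate; origin: centre of its underside

How it is judged:
By the outcome, as a careful person would: the job done as asked, in the order asked, and still so for the second after the job is handed in, with the robot touching nothing.
Of plate0, plate1, plate2, plate3 only 2 to 4 are there at a start; the rules pass over those that are not, and their reading is None.
At some moment in a run one of sander, weight may be knocked a few centimetres aside while the robot is not near it.
It also fails if it takes over 210 s, if anything falls off the work surface, if the arm or the gripper's body presses on something with over 40 N, if the wrist force passes 120 N, or if a joint passes its speed limit or range.

## Robot

A 6-joint arm with a two-finger parallel gripper is mounted at the origin on the work surface. World frame = base frame: x ahead of the robot, y to its left, z up, the work surface at z = 0. Lengths are in mm, angles in rad, forces in N, time in s.
With the tool pointing down it reaches from about 250 to 775 mm from the base axis. Payload 4 kg.
Tool frame: the origin (TCP) lies between the finger pads; the fingertips stand 22 mm ahead of it and the grasp point (between the pads) lies 3 mm ahead of it (arm.tip_extent is the distance from the TCP to the fingertips, in mm); z points along the fingers, y is the line along which they close (so a half turn about z gives the same grasp; the last joint's range is limited). The gripper opens to 94 mm and grips with 3 to 60 N. Pads are 16 mm wide; open, the fingers measure 119 mm over their backs; the gripper's body (75 mm by 177 mm) begins 78 mm behind the grasp point.
Start: joints at [1.198, 0.087, 1.371, -0, 1.684, -0.103], TCP at [146.605, 530.118, 227.506] pointing down, gripper open.
Joint ranges: [-3.1, 3.1], [-0.76, 2.03], [0.27, 2.55], [-1.08, 4.22], [0.17, 2.65], [-2.57, 2.57]. Speed limits (rad/s): [2.79, 2.79, 3.14, 3.14, 3.14, 3.14].

## Interface

Orientations are given as [roll, pitch, yaw] about the fixed x, y, z axes, in that order (R = Rz(yaw) Ry(pitch) Rx(roll)).
In Python, from station import get_obs, imaging, workorder, arm gives the robot as it stands.
- The arm moves only by the shell command python3 -m pendant 'ROWS' [FORCE]. ROWS is JSON, a list of rows, each a list of 3 entries, a list of its own where there are three numbers: the closure in counts, from 0 (fully open) to 255 (shut), then the shift along the tool's x, y, z in m, then the turn, a rotation vector about the tool's x, y, z in degrees. In form: [[gripper, [dx, dy, dz], [wx, wy, wz]], ...]. A call has 1 to 12 rows; each row is the pose to reach, as a shift and turn from the pose commanded when the call began, along the tool's axes at that moment; what a row does not reach only later rows make up. A row lasts 1/12 s, in which the tool goes at most 41.7 mm and 7.16 degrees, less where a joint would pass 70% of its speed; a pose out of reach is approached as far as the arm can. A call with a gripper value outside its range is refused whole. The fingers move at their own pace and stop on an object; FORCE is the grip in N (left out, the last holds). Time passes only in rows, so rows that repeat a pose let the fingers close. It gives the time, the measured TCP pose, the force, the opening and the grip force at its end, in the units of the state.
- get_obs(): the state, without advancing time (a new reading comes with each control period).
- imaging.get_image(name): name is "side" or "top"; returns (picture, depth): 400x640x3 uint8, red, green, blue; 400x640 float32, mm along the optical axis (not along the pixel's ray), 0 where there is no reading.
- imaging.get_calibration(name): a dict with "fx", "fy", "cx", "cy" (pixels), "dist_coeffs" ([k1, k2, p1, p2, k3] as OpenCV has them; the pictures are not rectified), "rvec" (rotation vector, rad) and "tvec" (3), from world to camera coordinates, as OpenCV has them. Camera axes: x right, y down, z forward; pixel columns grow to the right and rows downward; lengths in mm; the calibration is good to about 2 mm. A picture is of the moment at which its call begins. get_calibration takes no time and is no camera call.
- workorder.hand_in(): hands the job in; it is judged then, once.
The state is a dict: "clock": time; "q": joint angles; "joint_velocities": joint speeds; "effort": joint torques, N m; "position": TCP position; "ee_rot": TCP orientation; "force": force on the tool from outside, world axes, zero at the start; "moment": the same for the moment, N m; "gripper_width": finger opening in mm; "grip_force": force on a finger pad.
Only numpy, scipy, OpenCV 4.12 (cv2) and the standard library are available. Lean on these libraries where they do the work, as an engineer would, in place of code of your own. Each camera call takes 0.05 s, during which the arm holds its last target. There are 200 camera calls.

## Working session

There is one attempt and no reset: what is moved stays moved. The work goes in short steps, Python scripts to look and compute and a shell command to move; the robot and the scene stay as the last step left them, time stands still between calls to the robot, and variables do not carry over. Pictures are saved under pics/ and viewed, at most 14 in all, crops included, and the job is handed in when it is done.

```bash
mkdir -p pics; ls
cat > h.py <<'E'
import numpy as np, cv2
from station import get_obs, imaging, workorder, arm
def cam(n):
    c=imaging.get_calibration(n); K=np.array([[c['fx'],0,c['cx']],[0,c['fy'],c['cy']],[0,0,1.]])
    return K,np.array(c['dist_coeffs'],float),cv2.Rodrigues(np.array(c['rvec'],float))[0],np.array(c['tvec'],float).ravel()
def cloud(n,depth):
    K,D,R,t=cam(n); h,w=depth.shape
    uv=np.stack(np.meshgrid(np.arange(w),np.arange(h)),-1).reshape(-1,1,2).astype(float)
    p=cv2.undistortPoints(uv,K,D).reshape(-1,2); z=depth.reshape(-1,1)
    P=np.hstack([p*z,z]); W=(P-t)@R; W[z[:,0]==0]=np.nan
    return W.reshape(h,w,3)
def snap(n,f=None):
    im,d=imaging.get_image(n)
    if f: cv2.imwrite('pics/'+f,im[:,:,::-1])
    return im,cloud(n,d)
E
python3 - <<'E'
from h import *
for n in('top','side'):
    im,W=snap(n,n+'0.png'); np.savez(n+'0',im=im,W=W); K,D,R,t=cam(n); print(n,-R.T@t,R[2])
print(get_obs())
E
```

```text
pics
top [ 527.83964518   25.04220911 1251.84979333] [ 0.06580317 -0.02060187 -0.99761992]
side [ 251.06043911 -469.42789994  672.31078296] [ 0.42257712  0.57338083 -0.70189956]
{'clock': 0.1, 'q': array([ 1.19790355e+00,  8.78848812e-02,  1.37209908e+00, -4.00199159e-05,
        1.68357764e+00, -1.03083736e-01]), 'joint_velocities': array([-0.00185226, -0.00173887, -0.00280613, -0.0004357 ,  0.00065463,
        0.00082067]), 'effort': array([ 1.42990488e-03, -3.41251838e+01, -3.03301370e+01,  7.18897604e-02,
        3.04718118e-02, -8.77025855e-05]), 'position': array([146.44623575, 529.6821567 , 226.42114743]), 'ee_rot': array([-3.13963006e+00, -1.63044078e-04,  2.87177899e+00]), 'force': array([ 0.40657298, -0.07353152, -0.85010676]), 'moment': array([ 0.01206442, -0.03401229, -0.01368709]), 'grip_force': 0.0, 'gripper_width': 94.32036844009345}
```

View pics/top0.png

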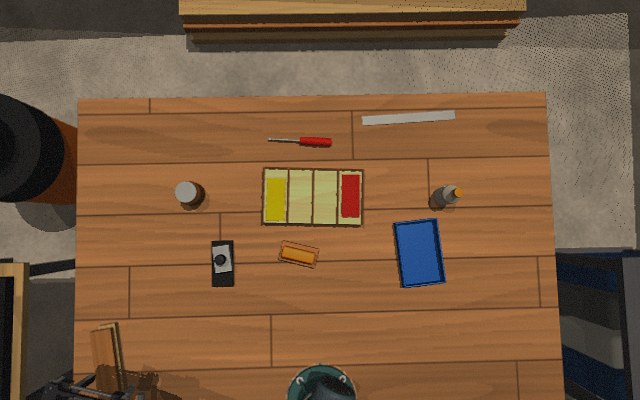

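View pics/side0.png

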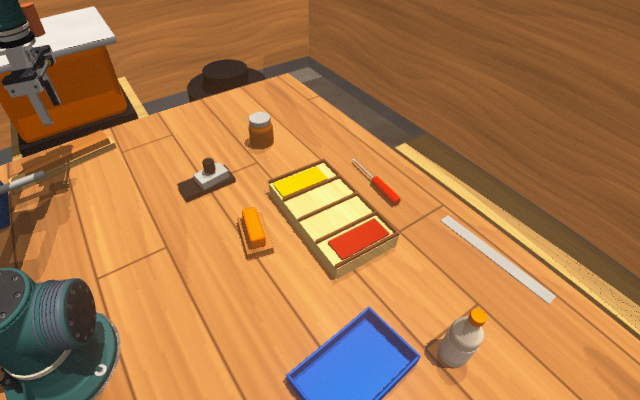

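Top view: yellow plate in the leftmost lane (275,199), red in the rightmost (350,196). The weight is on the pad at (222,262), sander at (298,253), bin at (419,253), jar at (189,194) and bottle at (447,195). There is no blue or green plate.

```bash
cat >> h.py <<'E'
def rect(P):
    (c,s,a)=cv2.minAreaRect(P[:,:2].astype(np.float32)); 
    if s[0]<s[1]: s=s[::-1]; a+=90
    a=(a+90)%180-90
    return np.round(c,1),np.round(s,1),round(a,1),np.round(np.median(P[:,2]),1),len(P)
def masks(im):
    hsv=cv2.cvtColor(im,cv2.COLOR_RGB2HSV).astype(int); H,S,V=hsv[...,0],hsv[...,1],hsv[...,2]
    return dict(red=((H<5)|(H>175))&(S>180)&(V>90),yel=(H>22)&(H<32)&(S>200)&(V>130),ora=(H>8)&(H<20)&(S>190)&(V>140),
      blue=(H>100)&(H<125)&(S>120)&(V>60),dark=(V<60),grey=(S<50)&(V>110))
def big(m):
    n,l,s,_=cv2.connectedComponentsWithStats(m.astype(np.uint8)); return l==1+np.argmax(s[1:,4]) if n>1 else m
E
cat > m.py <<'E'
from h import *
import sys
# regions in world xy (x0,x1,y0,y1,z0,z1)
def go(n,im,W):
    M=masks(im); X,Y,Z=W[...,0],W[...,1],W[...,2]
    for k,c,r in (('red','red',(450,800,-250,250,35,60)),('yel','yel',(450,800,-250,250,35,60)),('sander','ora',(300,600,-150,250,35,70)),
      ('bin','blue',(250,650,-500,-100,20,50)),('pad','dark',(250,650,150,500,8,28)),('weightblk',None,(250,650,150,500,32,48)),('knob','dark',(250,650,150,500,50,100)),('tray',None,(450,800,-250,250,32,60)),('sanderall',None,(300,480,-150,150,8,70))):
        m=(X>r[0])&(X<r[1])&(Y>r[2])&(Y<r[3])&(Z>r[4])&(Z<r[5])
        if c: m&=M[c]
        m=big(m)
        if m.sum()>8: print(n,k,*rect(W[m]))
if __name__=='__main__':
    for n in('top','side'):
        z=np.load(n+'0.npz'); go(n,z['im'],z['W'])
E
python3 m.py
```

```text
top red [ 620.7 -100.7] [126.5  50.1] -1.6 46.2 710
top yel [614.6 127.5] [128.7  54. ] -3.0 46.3 735
top sander [445.7  61.8] [97.7 31.6] 75.6 54.6 328
top bin [ 442.5 -312.4] [199.1 129.6] 5.7 35.3 377
top pad [401.6 294.8] [98.5 64.8] -0.2 18.9 353
top weightblk [438.4 290.7] [79.8 51.2] 7.7 42.7 347
top knob [438.5 289.4] [28.  26.6] -89.8 80.3 90
top tray [623.6  13.2] [310.1 170.3] 87.5 43.0 5652
top sanderall [445.3  61.2] [114.5  59.9] 75.0 48.5 718
side yel [612.1 128.5] [128.3  63.4] -3.3 45.1 744
side sander [442.7  58.8] [99.1 33.8] 75.3 53.2 566
side bin [ 439.7 -315.3] [199.2 130.1] 5.6 34.6 678
side weightblk [436.  289.4] [80.  53.3] 9.4 42.0 387
side tray [622.3  12.1] [314.5 172.4] 87.6 41.7 7345
side sanderall [442.8  58.5] [116.3  60.7] 75.0 33.0 1174
```

```bash
cat >> h.py <<'E'
def plan(x,y,z,yawdeg):
    """shift along tool axes (m) and turn about tool z (deg) to a tool-down pose"""
    o=get_obs(); from scipy.spatial.transform import Rotation as Ro
    R=Ro.from_euler('xyz',o['ee_rot']); T=Ro.from_euler('xyz',[np.pi,0,np.radians(yawdeg)])
    d=R.inv().apply(np.array([x,y,z])-o['position']); w=(R.inv()*T).as_rotvec(degrees=True)
    print('d',np.round(d/1000,4),'w',np.round(w,2),'rows',max(np.linalg.norm(d)/41.7,np.linalg.norm(w)/7.16).round(1),'t',round(o['clock'],1))
E
python3 - <<'E'
from h import *
for n in('top','side'):
    z=np.load(n+'0.npz'); W=z['W']; X,Y,Z=W[...,0],W[...,1],W[...,2]
    m=big((X>300)&(X<560)&(Y>200)&(Y<400)&(Z>9)&(Z<90)); P=W[m]
    print(n,rect(P)); Q=P[P[:,2]<28]; print(rect(Q),np.percentile(Q,[1,99],axis=0).round(0).tolist())
plan(437,290,150,188.5)
E
```

```text
top (array([422.3, 294.2]), array([140.1,  66.3]), 0.4, np.float64(22.9), 1006)
(array([422.3, 294.4]), array([140.1,  65.9]), 0.4, np.float64(18.9), 544) [[353.0, 262.0, 12.0], [491.0, 327.0, 26.0]]
side (array([419.6, 293.1]), array([140.8,  71.6]), -0.4, np.float64(27.1), 1199)
(array([419.6, 293.1]), array([140.8,  71.6]), -0.4, np.float64(18.0), 612) [[350.0, 260.0, 9.0], [488.0, 327.0, 27.0]]
d [-0.3439 -0.1534  0.0767] w [ -0.11  -0.03 -23.96] rows 9.2 t 0.1
```

```bash
python3 -m pendant '[[0,[-0.344,-0.153,0.076],[0,0,-24]],[0,[-0.344,-0.153,0.076],[0,0,-24]],[0,[-0.344,-0.153,0.076],[0,0,-24]],[0,[-0.344,-0.153,0.076],[0,0,-24]],[0,[-0.344,-0.153,0.076],[0,0,-24]],[0,[-0.344,-0.153,0.076],[0,0,-24]],[0,[-0.344,-0.153,0.076],[0,0,-24]],[0,[-0.344,-0.153,0.076],[0,0,-24]],[0,[-0.344,-0.153,0.076],[0,0,-24]],[0,[-0.344,-0.153,0.076],[0,0,-24]],[0,[-0.344,-0.153,0.076],[0,0,-24]],[0,[-0.344,-0.153,0.076],[0,0,-24]]]' 30
python3 -c "
from h import *
plan(437.3,290,71,188.5)
im,W=snap('side','side1.png');import m;m.go('side',im,W)"
```

```text
clock: 1.1
position: [437.4, 290.1, 150.5]
ee_rot: [-3.142, -0.002, -2.995]
force: [-1.0, -0.1, -0.2]
gripper_width: 94.3
grip_force: 0.0
d [-0.0001 -0.0001  0.0795] w [-0.   -0.13 -0.11] rows 1.9 t 1.1
side yel [611.9 127.9] [128.6  61.9] -2.2 45.0 744
side sander [442.5  58.4] [101.6  34. ] 75.3 53.0 468
side bin [ 439.8 -315.1] [199.4 129.5] 5.6 34.5 663
side weightblk [436.  289.4] [81. 54.] 5.9 42.0 392
side tray [622.   11.6] [314.3 172.1] 87.5 41.7 7339
side sanderall [442.8  58.8] [116.4  60.7] 75.0 33.0 1178
```

View pics/side1.png

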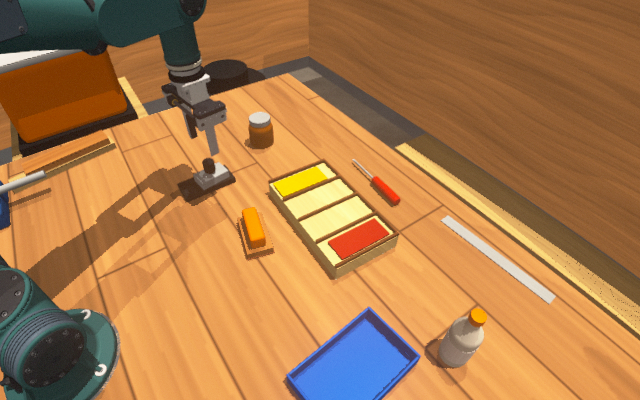

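The gripper hangs directly above the knob at (209,165), fingers either side of it. Descending and gripping.

```bash
python3 -m pendant '[[0,[0,0,0.035],[0,0,0]],[0,[0,0,0.06],[0,0,0]],[0,[0,0,0.08],[0,0,0]],[0,[0,0,0.08],[0,0,0]],[200,[0,0,0.08],[0,0,0]],[200,[0,0,0.08],[0,0,0]],[200,[0,0,0.08],[0,0,0]],[200,[0,0,0.08],[0,0,0]],[200,[0,0,0.08],[0,0,0]],[200,[0,0,0.08],[0,0,0]],[200,[0,0,0.08],[0,0,0]]]' 35
python3 -c "
from h import *
plan(437.3,290,120,188.5);plan(320,170,120,180)"
```

```text
clock: 2.07
position: [437.7, 291.1, 72.0]
ee_rot: [3.141, 0.001, -2.993]
force: [0.6, -0.0, 1.1]
gripper_width: 50.5
grip_force: 0.0
d [ 0.0005 -0.001  -0.048 ] w [0.02 0.05 0.03] rows 1.2 t 2.1
d [ 0.1343 -0.1022 -0.0481] w [0.03 0.05 8.53] rows 4.2 t 2.1
```

```bash
python3 -m pendant '[[200,[0,0,0],[0,0,0]],[200,[0,0,0],[0,0,0]],[200,[0,0,0],[0,0,0]],[200,[0,0,0],[0,0,0]],[200,[0,0,0],[0,0,0]],[200,[0,0,-0.015],[0,0,0]],[200,[0,0,-0.035],[0,0,0]],[200,[0,0,-0.05],[0,0,0]],[200,[0,0,-0.05],[0,0,0]]]' 35
python3 -c "
from h import *
plan(320,170,120,180)"
```

```text
clock: 2.82
position: [438.4, 291.4, 123.3]
ee_rot: [3.141, 0.003, -2.993]
force: [1.2, 0.3, -5.0]
gripper_width: 29.3
grip_force: 35.0
d [ 0.1351 -0.1024  0.0028] w [0.07 0.19 8.54] rows 4.1 t 2.8
```

```bash
python3 -m pendant '[[200,[0.025,-0.02,0],[0,0,2]],[200,[0.055,-0.042,0],[0,0,4]],[200,[0.085,-0.065,0],[0,0,6]],[200,[0.115,-0.087,0],[0,0,8]],[200,[0.135,-0.102,0],[0,0,8.5]],[200,[0.135,-0.102,0.025],[0,0,8.5]],[200,[0.135,-0.102,0.05],[0,0,8.5]],[200,[0.135,-0.102,0.06],[0,0,8.5]],[200,[0.135,-0.102,0.066],[0,0,8.5]],[200,[0.135,-0.102,0.069],[0,0,8.5]],[200,[0.135,-0.102,0.07],[0,0,8.5]],[200,[0.135,-0.102,0.07],[0,0,8.5]]]'
python3 -m pendant '[[0,[0,0,0],[0,0,0]],[0,[0,0,0],[0,0,0]],[0,[0,0,0],[0,0,0]],[0,[0,0,0],[0,0,0]],[0,[0,0,-0.04],[0,0,0]],[0,[0,0,-0.08],[0,0,0]],[0,[0,0,-0.1],[0,0,0]],[0,[0,0,-0.1],[0,0,0]]]'
python3 -c "
from h import *
import m;im,W=snap('top');m.go('top',im,W)
plan(444,60,150,75);plan(444,60,44,75)"
```

```text
clock: 3.82
position: [318.3, 169.6, 53.4]
ee_rot: [-3.139, -0.003, -3.14]
force: [-6.7, -3.0, 8.3]
gripper_width: 29.4
grip_force: 35.0
clock: 4.48
position: [322.4, 171.3, 157.3]
ee_rot: [3.138, 0.011, -3.141]
force: [0.1, -1.1, 0.4]
gripper_width: 79.8
grip_force: 0.0
top red [ 620.5 -100.6] [126.2  49.8] -1.5 46.0 709
top yel [615.  127.7] [128.4  53.4] -3.0 46.2 735
top sander [445.6  61.9] [97.7 31.6] 75.2 54.5 325
top bin [ 442.5 -312. ] [198.9 129.1] 5.9 35.1 382
top pad [421.8 294.4] [138.3  65.6] -0.1 18.9 976
top weightblk [597.1 159.1] [104.3  21. ] -2.5 43.3 157
top knob [326.6 168.5] [26.9 16.7] -89.7 61.8 53
top tray [623.4  13.4] [310.1 170.1] 87.4 43.1 5661
top sanderall [443.9  61.6] [115.4  64.1] 77.8 49.4 718
d [-0.1228 -0.1109  0.005 ] w [  0.44   0.14 105.05] rows 14.7 t 4.5
d [-0.1221 -0.1112  0.111 ] w [  0.44   0.14 105.05] rows 14.7 t 4.5
```

```bash
python3 -m pendant '[[0,[-0.122,-0.11,0.005],[0,0,105]],[0,[-0.122,-0.11,0.005],[0,0,105]],[0,[-0.122,-0.11,0.005],[0,0,105]],[0,[-0.122,-0.11,0.005],[0,0,105]],[0,[-0.122,-0.11,0.005],[0,0,105]],[0,[-0.122,-0.11,0.005],[0,0,105]],[0,[-0.122,-0.11,0.005],[0,0,105]],[0,[-0.122,-0.11,0.005],[0,0,105]],[0,[-0.122,-0.11,0.005],[0,0,105]],[0,[-0.122,-0.11,0.005],[0,0,105]],[0,[-0.122,-0.11,0.005],[0,0,105]],[0,[-0.122,-0.11,0.005],[0,0,105]]]' 
python3 -c "
from h import *
plan(444,60,100,75)"
```

```text
clock: 5.53
position: [440.1, 60.1, 144.2]
ee_rot: [-3.138, -0.0, 1.636]
force: [-0.2, -0.4, -0.1]
gripper_width: 94.3
grip_force: 0.0
d [-0.0004  0.0041  0.0442] w [-2.200e-01  1.000e-02  1.874e+01] rows 2.6 t 5.5
```

```bash
python3 -m pendant '[[0,[0,0.004,0.02],[0,0,18.7]],[0,[0,0.004,0.044],[0,0,18.7]],[0,[0,0.004,0.044],[0,0,18.7]],[0,[0,0.004,0.044],[0,0,18.7]],[0,[0,0.004,0.044],[0,0,18.7]]]'
python3 -c "
from h import *
plan(444,60,48,75)
im,W=snap('side');import m;m.go('side',im,W)
cv2.imwrite('pics/s2.png',cv2.resize(im[120:320,150:350,::-1],(600,600)))"
```

```text
clock: 5.95
position: [444.3, 60.4, 101.0]
ee_rot: [-3.139, 0.001, 1.318]
force: [-0.7, -0.8, -0.6]
gripper_width: 94.0
grip_force: 0.0
d [-0.0005 -0.      0.053 ] w [-0.15  0.03  0.52] rows 1.3 t 6.0
side yel [611.8 127.1] [129.5  63.5] -0.5 45.0 685
side sander [442.8  58.9] [100.   34.3] 75.2 52.8 413
side bin [ 439.8 -315.4] [199.5 129.7] 5.6 34.6 624
side weightblk [622.7 158.7] [54.9 16. ] 2.1 44.3 79
side tray [621.9  11.2] [313.1 172.1] 87.6 41.6 7120
side sanderall [443.1  59.8] [116.7  60.8] 75.0 32.1 1180
```

View pics/s2.png

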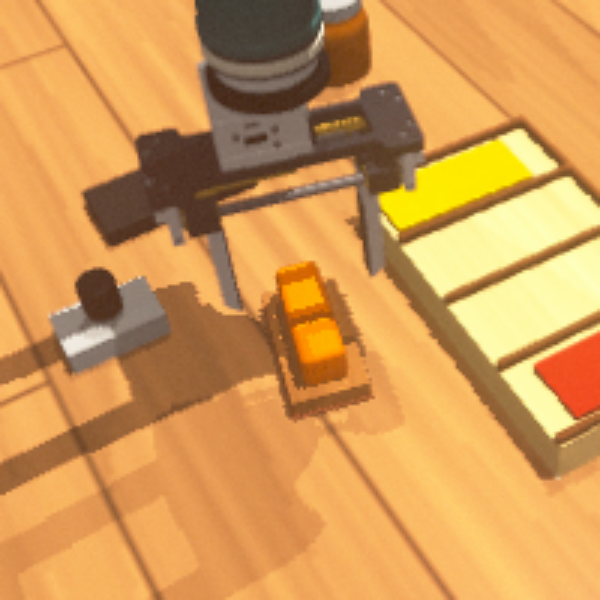

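The open fingers straddle the sander at crop (315,330), clear of the tray. The weight stands upright at crop (105,315). Grip and lift.

```bash
python3 -m pendant '[[60,[0,0,0.025],[0,0,0.5]],[60,[0,0,0.045],[0,0,0.5]],[200,[0,0,0.053],[0,0,0.5]],[200,[0,0,0.053],[0,0,0.5]],[200,[0,0,0.053],[0,0,0.5]],[200,[0,0,0.053],[0,0,0.5]],[200,[0,0,0.053],[0,0,0.5]],[200,[0,0,0.053],[0,0,0.5]],[200,[0,0,0.053],[0,0,0.5]],[200,[0,0,0.053],[0,0,0.5]],[200,[0,0,0.053],[0,0,0.5]]]' 30
python3 -m pendant '[[200,[0,0,0],[0,0,0]],[200,[0,0,0],[0,0,0]],[200,[0,0,-0.02],[0,0,0]],[200,[0,0,-0.045],[0,0,0]],[200,[0,0,-0.075],[0,0,0]],[200,[0,0,-0.09],[0,0,0]],[200,[0,0,-0.09],[0,0,0]]]'
python3 -c "
from h import *
plan(441,-313.7,140,5.7)"
```

```text
clock: 6.92
position: [445.1, 60.6, 50.1]
ee_rot: [-3.142, -0.0, 1.307]
force: [-3.2, 0.1, 3.8]
gripper_width: 33.6
grip_force: 30.0
clock: 7.5
position: [447.6, 60.4, 142.9]
ee_rot: [3.134, -0.002, 1.307]
force: [-0.3, -0.1, -3.1]
gripper_width: 33.6
grip_force: 30.0
d [-0.3629  0.0911  0.0029] w [ 0.32 -0.37 69.2 ] rows 9.7 t 7.5
```

```bash
python3 -m pendant '[[200,[-0.03,0.008,0],[0,0,6]],[200,[-0.065,0.016,0],[0,0,12]],[200,[-0.1,0.025,0],[0,0,18]],[200,[-0.135,0.034,0],[0,0,25]],[200,[-0.17,0.043,0],[0,0,32]],[200,[-0.205,0.052,0],[0,0,39]],[200,[-0.24,0.061,0],[0,0,46]],[200,[-0.275,0.07,0],[0,0,53]],[200,[-0.31,0.078,0],[0,0,60]],[200,[-0.34,0.085,0],[0,0,66]],[200,[-0.363,0.091,0],[0,0,69]],[200,[-0.363,0.091,0],[0,0,69.2]]]'
python3 -m pendant '[[200,[0,0,0.02],[0,0,0]],[200,[0,0,0.045],[0,0,0]],[200,[0,0,0.065],[0,0,0]],[200,[0,0,0.075],[0,0,0]],[200,[0,0,0.075],[0,0,0]]]'
python3 -c "
from h import *
plan(441,-313.7,55,5.7)"
```

```text
clock: 8.5
position: [436.8, -317.8, 136.3]
ee_rot: [-3.142, 0.003, 0.093]
force: [0.4, 1.1, -2.7]
gripper_width: 33.9
grip_force: 30.0
clock: 8.92
position: [435.8, -311.1, 59.4]
ee_rot: [-3.134, 0.007, 0.1]
force: [-0.5, 0.8, -2.5]
gripper_width: 33.9
grip_force: 30.0
d [0.0049 0.0031 0.0043] w [-0.42  0.37  0.03] rows 0.2 t 8.9
```

```bash
python3 -m pendant '[[200,[0.002,0.001,0.003],[0,0,0]],[200,[0.002,0.001,0.005],[0,0,0]],[200,[0.002,0.001,0.005],[0,0,0]],[200,[0.002,0.001,0.005],[0,0,0]]]'
python3 -m pendant '[[95,[0,0,0],[0,0,0]],[95,[0,0,0],[0,0,0]],[95,[0,0,0],[0,0,0]],[95,[0,0,0],[0,0,0]],[95,[0,0,-0.02],[0,0,0]],[95,[0,0,-0.05],[0,0,0]],[95,[0,0,-0.09],[0,0,0]],[95,[0,0,-0.13],[0,0,0]],[95,[0,0,-0.13],[0,0,0]]]'
python3 -c "
from h import *
im,W=snap('top','top3.png');import m;m.go('top',im,W);x=W[170:230,264:362].reshape(-1,3);plan(600,-100,120,177.5);plan(608,128,120,177.5);plan(608,128,120,-2.5)"
```

```text
clock: 9.25
position: [441.2, -315.0, 60.6]
ee_rot: [3.14, -0.002, 0.1]
force: [-0.5, 0.4, -3.9]
gripper_width: 33.8
grip_force: 30.0
clock: 10.0
position: [443.9, -317.5, 200.0]
ee_rot: [3.128, -0.012, 0.1]
force: [1.4, -0.2, 0.9]
gripper_width: 58.7
grip_force: 0.0
top red [ 620.7 -101.7] [127.1  52.6] -2.2 46.2 713
top yel [615.1 127.8] [128.8  53.4] -2.7 46.2 736
top bin [ 454.6 -310.6] [174.7 128.6] 5.7 34.8 237
top pad [421.9 294.5] [137.9  66.3] -0.2 18.9 976
top weightblk [597.3 159.5] [104.5  21. ] -2.1 43.2 160
top knob [321.2 170. ] [28.6 25.1] -46.1 63.0 82
top tray [623.6  13.2] [310.7 170.2] 87.5 42.9 5655
top sanderall [329.9 146.9] [57.7  6. ] -0.3 24.2 55
d [ 0.1772 -0.2007  0.0758] w [   0.81    0.74 -171.8 ] rows 24.0 t 10.1
d [ 0.2078 -0.4267  0.074 ] w [   0.81    0.74 -171.8 ] rows 24.0 t 10.1
d [ 0.2078 -0.4267  0.074 ] w [ 0.5  -0.54  8.2 ] rows 11.5 t 10.1
```

View pics/top3.png

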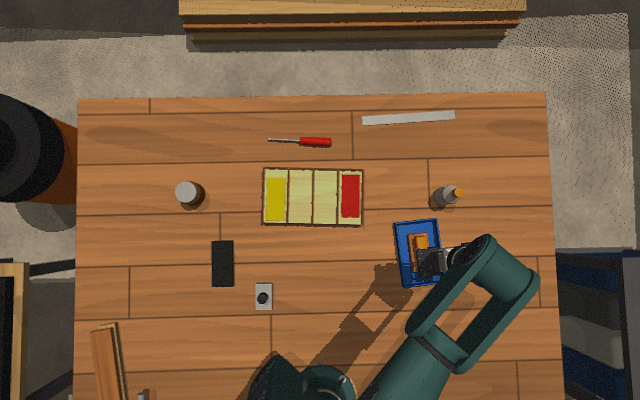

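The sander sits in the bin at (418,250), the pad is clear at (222,263), and the weight stands at (263,296). Now the red plate: closed fingertips go over a point 20 mm behind its centre.

```bash
python3 -c "
from h import *
plan(639.5,-102.3,100,-2.5)"
```

```text
d [ 0.2161 -0.1946  0.0962] w [ 0.5  -0.54  8.2 ] rows 7.3 t 10.1
```

```bash
python3 -m pendant '[[255,[0.03,-0.026,0],[0.5,-0.5,2]],[255,[0.216,-0.195,0.09],[0.5,-0.5,8.2]],[255,[0.216,-0.195,0.09],[0.5,-0.5,8.2]],[255,[0.216,-0.195,0.09],[0.5,-0.5,8.2]],[255,[0.216,-0.195,0.09],[0.5,-0.5,8.2]],[255,[0.216,-0.195,0.09],[0.5,-0.5,8.2]],[255,[0.216,-0.195,0.09],[0.5,-0.5,8.2]],[255,[0.216,-0.195,0.09],[0.5,-0.5,8.2]],[255,[0.216,-0.195,0.09],[0.5,-0.5,8.2]],[255,[0.216,-0.195,0.09],[0.5,-0.5,8.2]],[255,[0.216,-0.195,0.09],[0.5,-0.5,8.2]]]' 10
python3 -c "
from h import *
plan(639.5,-102.3,70,-2.5)"
```

```text
clock: 10.97
position: [635.4, -100.2, 99.5]
ee_rot: [-3.134, 0.01, -0.045]
force: [-0.1, -0.3, -0.6]
gripper_width: 0.4
grip_force: 0.0
d [0.0045 0.0021 0.0295] w [-0.42  0.57 -0.06] rows 0.7 t 11.0
```

```bash
python3 -m pendant '[[255,[0.002,0,0.015],[0,0,0]],[255,[0.002,0,0.025],[0,0,0]],[255,[0.002,0,0.028],[0,0,0]],[255,[0.002,0,0.028],[0,0,0]],[255,[0.002,0,0.028],[0,0,0]],[255,[0.002,0,0.028],[0,0,0]]]'
python3 -c "
from h import *
plan(639.5,-102.3,67,-2.5);print(get_obs()['force'])"
```

```text
clock: 11.47
position: [638.0, -99.5, 72.3]
ee_rot: [-3.134, 0.008, -0.044]
force: [-0.4, -0.5, 1.0]
gripper_width: 0.6
grip_force: 0.0
d [0.0017 0.0028 0.0053] w [-0.45  0.46 -0.04] rows 0.1 t 11.5
[-0.42687073 -0.54403141  0.96824308]
```

```bash
python3 -m pendant '[[255,[0.001,0.002,0.003],[-0.4,0.5,0]],[255,[0.001,0.002,0.005],[-0.4,0.5,0]],[255,[0.001,0.002,0.005],[-0.4,0.5,0]],[255,[0.001,0.002,0.005],[-0.4,0.5,0]]]'
python3 -m pendant '[[255,[0,0,0.001],[0,0,0]],[255,[0,0,0.001],[0,0,0]],[255,[0,0,0.001],[0,0,0]]]'
python3 -m pendant '[[255,[0,0,0.001],[0,0,0]],[255,[0,0,0.001],[0,0,0]],[255,[0,0,0.001],[0,0,0]]]'
```

```text
clock: 11.8
position: [639.1, -101.2, 67.3]
ee_rot: [-3.141, -0.001, -0.044]
force: [0.0, -0.5, 3.9]
gripper_width: 0.5
grip_force: 1.6
clock: 12.05
position: [639.1, -101.2, 67.3]
ee_rot: [-3.141, -0.001, -0.044]
force: [-2.0, -0.1, 7.4]
gripper_width: 0.8
grip_force: 3.4
clock: 12.3
position: [639.3, -101.2, 67.3]
ee_rot: [-3.141, -0.002, -0.044]
force: [-2.7, -0.1, 9.7]
gripper_width: 0.6
grip_force: 4.8
```

```bash
python3 -m pendant '[[255,[-0.003,0,-0.001],[0,0,0]],[255,[-0.008,0,-0.001],[0,0,0]],[255,[-0.014,0,-0.001],[0,0,0]],[255,[-0.02,0,-0.001],[0,0,0]],[255,[-0.026,0,-0.001],[0,0,0]],[255,[-0.032,0,-0.001],[0,0,0]],[255,[-0.037,0,-0.001],[0,0,0]],[255,[-0.04,0,-0.001],[0,0,0]],[255,[-0.04,0,-0.001],[0,0,0]],[255,[-0.04,0,-0.001],[0,0,0]]]'
python3 -c "
from h import *
im,W=snap('top');import m;m.go('top',im,W)
im,W=snap('side');import m;m.go('side',im,W)" | egrep 'red|tray'
```

```text
clock: 13.13
position: [599.5, -99.3, 67.3]
ee_rot: [-3.141, -0.003, -0.044]
force: [-0.2, 0.1, 6.8]
gripper_width: 0.5
grip_force: 3.6
top red [ 531.4 -114.8] [27.3 21.5] -1.4 46.6 63
top tray [624.9  43.8] [249.3 170.2] 87.7 42.8 3854
side red [ 616.7 -116. ] [19.4 13.7] -43.7 44.9 16
side tray [612.8  11.9] [313.9 187.2] 87.3 43.0 5093
```

```bash
python3 -m pendant '[[255,[-0.003,0,0],[0,0,0]],[255,[-0.008,0,0],[0,0,0]],[255,[-0.014,0,0],[0,0,0]],[255,[-0.02,0,0],[0,0,0]],[255,[-0.026,0,0],[0,0,0]],[255,[-0.032,0,0],[0,0,0]],[255,[-0.037,0,0],[0,0,0]],[255,[-0.04,0,0],[0,0,0]],[255,[-0.04,0,0],[0,0,0]],[255,[-0.04,0,0],[0,0,0]]]'
python3 -m pendant '[[255,[0,0,-0.01],[0,0,0]],[200,[0,0,-0.03],[0,0,0]],[0,[-0.025,0,-0.06],[0,0,0]],[0,[-0.12,0,-0.1],[0,0,0]],[0,[-0.12,0,-0.1],[0,0,0]],[0,[-0.12,0,-0.1],[0,0,0]],[0,[-0.12,0,-0.1],[0,0,0]],[0,[-0.12,0,-0.1],[0,0,0]],[0,[-0.12,0,-0.1],[0,0,0]]]'
python3 -c "
from h import *
im,W=snap('top');import m;m.go('top',im,W)
im,W=snap('side','side4.png');import m;m.go('side',im,W)" | egrep 'red|tray'
```

```text
clock: 14.07
position: [559.6, -97.6, 67.3]
ee_rot: [-3.141, -0.003, -0.044]
force: [0.6, 0.2, 7.4]
gripper_width: 0.7
grip_force: 3.7
clock: 14.82
position: [439.1, -92.2, 164.9]
ee_rot: [-3.14, 0.001, -0.044]
force: [0.7, 0.1, -0.1]
gripper_width: 50.4
grip_force: 0.0
top red [541.2 -98.2] [125.1  55.3] -1.5 46.2 739
top tray [596.5  14.6] [310.3 225.1] 87.1 43.0 5991
side tray [593.4  12.6] [312.8 230. ] 87.8 41.8 6295
```

View pics/side4.png

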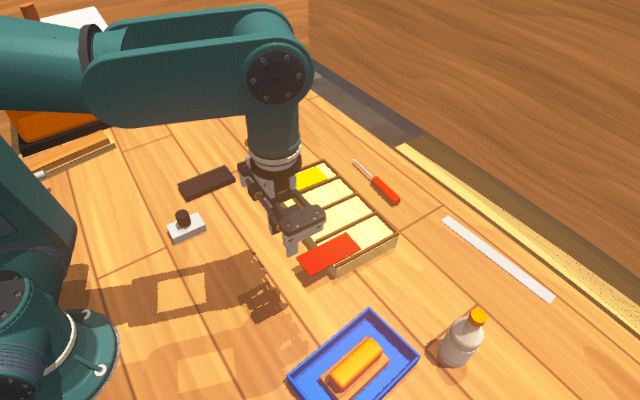

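Red plate overhangs the front edge at (328,255), nicely aligned; sander is on its sole in the bin (355,365). Now grip the plate by its long sides, 15 mm ahead of the edge.

```bash
python3 -c "
from h import *
plan(516.5,-97.3,46,-2.3)"
```

```text
d [0.0777 0.002  0.1181] w [-0.11  0.15 -0.18] rows 3.4 t 14.9
```

```bash
python3 -m pendant '[[0,[0.03,0.002,0.02],[0,0,0]],[0,[0.06,0.002,0.04],[0,0,0]],[0,[0.077,0.002,0.06],[0,0,0]],[0,[0.077,0.002,0.07],[0,0,0]],[0,[0.077,0.002,0.07],[0,0,0]],[0,[0.077,0.002,0.07],[0,0,0]]]'
python3 -c "
from h import *
plan(516.5,-97.3,46,-2.3)"
```

```text
clock: 15.42
position: [514.8, -97.2, 94.0]
ee_rot: [-3.14, 0.005, -0.043]
force: [0.9, 0.6, 0.2]
gripper_width: 93.7
grip_force: 0.0
d [0.002  0.0001 0.048 ] w [-0.12  0.26 -0.19] rows 1.2 t 15.4
```

```bash
python3 -m pendant '[[0,[0.001,0,0.02],[0,0.2,0]],[0,[0.001,0,0.04],[0,0.2,0]],[0,[0.001,0,0.048],[0,0.2,0]],[0,[0.001,0,0.048],[0,0.2,0]],[180,[0.001,0,0.048],[0,0.2,0]],[180,[0.001,0,0.048],[0,0.2,0]],[180,[0.001,0,0.048],[0,0.2,0]],[180,[0.001,0,0.048],[0,0.2,0]],[180,[0.001,0,0.048],[0,0.2,0]],[180,[0.001,0,0.048],[0,0.2,0]],[180,[0.001,0,0.048],[0,0.2,0]],[180,[0.001,0,0.048],[0,0.2,0]]]' 25
python3 -m pendant '[[180,[0,0,0],[0,0,0]],[180,[0,0,0],[0,0,0]],[180,[0,0,-0.002],[0,0,0]],[180,[0,0,-0.005],[0,0,0]],[180,[0,0,-0.012],[0,0,0]],[180,[0,0,-0.025],[0,0,0]],[180,[-0.01,0,-0.04],[0,0,0]],[180,[-0.03,0,-0.055],[0,0,0]],[180,[-0.05,0,-0.07],[0,0,0]],[180,[-0.06,0,-0.08],[0,0,0]],[180,[-0.06,0,-0.08],[0,0,0]],[180,[-0.06,0,-0.08],[0,0,0]]]' 35
python3 -c "
from h import *
im,W=snap('top');import m;m.go('top',im,W)
im,W=snap('side','side5.png');Z=masks(im)['red']&(W[...,0]<640)&(W[...,0]>350)&(W[...,2]>60);P=W[big(Z)];print(rect(P),P.min(0),P.max(0))
i=np.argsort(P[:,0]);print(P[i[:30],2].mean(),P[i[-30:],2].mean())
o=get_obs();print(o['position'],o['ee_rot'])
plan(421+22,294,120,0)"
```

```text
clock: 16.42
position: [516.9, -97.6, 47.9]
ee_rot: [-3.141, -0.004, -0.044]
force: [0.2, -0.5, 0.6]
gripper_width: 55.4
grip_force: 25.0
clock: 17.42
position: [457.0, -95.2, 128.3]
ee_rot: [-3.141, -0.006, -0.044]
force: [0.8, -0.4, -0.3]
gripper_width: 55.6
grip_force: 35.0
top yel [614.8 127.4] [128.8  53.9] -3.1 46.1 736
top bin [ 442.5 -312.8] [199.1 130.4] 5.8 35.4 252
top pad [421.6 294.6] [138.4  65.6] -0.2 19.0 979
top weightblk [597.1 159.2] [104.   18.3] -0.4 43.2 171
top knob [321.  170.1] [28.3 24.9] -46.2 63.1 82
top tray [623.6  13. ] [310.7 170.3] 87.4 42.2 5562
top sanderall [330.5 146.9] [57.3  6. ] -0.5 22.9 57
(array([ 431.4, -105.7]), array([0., 0.]), 0.0, np.float64(125.5), 1) [ 431.37595684 -105.73273988  125.54737644] [ 431.37595684 -105.73273988  125.54737644]
125.54737643533429 125.54737643533429
[456.65926568 -94.95835026 126.71767537] [-3.14012330e+00 -2.36850327e-03 -4.36885369e-02]
d [-0.0306 -0.388   0.0072] w [-0.08 -0.14 -2.5 ] rows 9.3 t 17.5
```

View pics/side5.png

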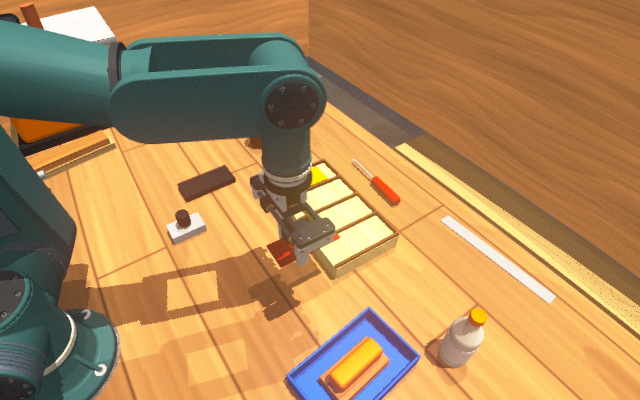

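The plate is held level, but the fingertips reach about 14 mm below it and would foul the 66 mm wide pad. I'll set it back on the lane edge and regrip with the tips barely below the plate.

```bash
python3 -c "
from h import *
plan(516.9,-97.6,49,-2.5)"
python3 -m pendant '[[180,[0.01,0,0.007],[0,0,0]],[180,[0.03,0,0.022],[0,0,0]],[180,[0.05,0,0.04],[0,0,0]],[180,[0.06,0,0.055],[0,0,0]],[180,[0.06,0,0.068],[0,0,0]],[180,[0.06,0,0.075],[0,0,0]],[180,[0.06,0,0.077],[0,0,0]],[180,[0.06,0,0.0785],[0,0,0]],[180,[0.06,0,0.0785],[0,0,0]]]'
python3 -c "
from h import *
plan(516.9,-97.6,47.5,-2.5);plan(516.9,-97.6,62,-2.5);print(get_obs()['force'])"
```

```text
d [0.0601 0.0001 0.0779] w [-0.08 -0.14 -0.  ] rows 2.4 t 17.5
clock: 18.27
position: [516.6, -97.5, 48.9]
ee_rot: [-3.14, -0.003, -0.044]
force: [-0.2, 0.8, -1.1]
gripper_width: 55.2
grip_force: 35.0
d [0.0003 0.     0.0014] w [-0.07 -0.16 -0.  ] rows 0.0 t 18.3
d [ 0.0003  0.     -0.0131] w [-0.07 -0.16 -0.  ] rows 0.3 t 18.3
[-0.22310847  0.81386995 -1.1244676 ]
```

```bash
python3 -m pendant '[[180,[0,0,0.001],[0,0,0]],[180,[0,0,0.001],[0,0,0]],[60,[0,0,0.001],[0,0,0]],[60,[0,0,0.001],[0,0,0]],[60,[0,0,0.001],[0,0,0]],[60,[0,0,0.001],[0,0,0]],[60,[0,0,-0.006],[0,0,0]],[60,[0,0,-0.012],[0,0,0]],[60,[0,0,-0.0125],[0,0,0]],[60,[0,0,-0.0125],[0,0,0]]]'
python3 -c "
from h import *
im,W=snap('top');import m;m.go('top',im,W)
plan(516.9,-97.6,61,-2.5)"|egrep 'd |red'
```

```text
clock: 19.1
position: [517.4, -97.8, 62.6]
ee_rot: [-3.141, -0.005, -0.044]
force: [0.6, 1.2, 0.9]
gripper_width: 71.7
grip_force: 0.0
top red [586.8 -98.3] [52.5 33.7] 89.2 45.6 122
top pad [421.7 294.4] [138.   65.6] -0.3 19.0 979
d [-0.0001 -0.0001  0.0011] w [-0.05 -0.23  0.  ] rows 0.0 t 19.1
```

```bash
python3 -m pendant '[[180,[0,0,0.001],[0,0,0]],[180,[0,0,0.001],[0,0,0]],[180,[0,0,0.001],[0,0,0]],[180,[0,0,0.001],[0,0,0]],[180,[0,0,0.001],[0,0,0]],[180,[0,0,0.001],[0,0,0]],[180,[0,0,-0.001],[0,0,0]],[180,[0,0,-0.004],[0,0,0]],[180,[0,0,-0.012],[0,0,0]],[180,[-0.01,0,-0.025],[0,0,0]],[180,[-0.03,0,-0.04],[0,0,0]],[180,[-0.04,0,-0.05],[0,0,0]]]' 30
python3 -c "
from h import *
plan(398,294,115,0)"
```

```text
clock: 20.15
position: [475.9, -95.9, 113.2]
ee_rot: [-3.141, -0.004, -0.044]
force: [-0.5, 0.5, -0.9]
gripper_width: 55.4
grip_force: 30.0
d [-0.0947 -0.3862 -0.0019] w [-0.03 -0.21 -2.49] rows 9.5 t 20.1
```

```bash
python3 -m pendant '[[180,[-0.005,-0.02,0],[0,0,0]],[180,[-0.012,-0.05,0],[0,0,0]],[180,[-0.021,-0.085,0],[0,0,0]],[180,[-0.03,-0.122,0],[0,0,0]],[180,[-0.04,-0.16,0],[0,0,-0.5]],[180,[-0.049,-0.2,0],[0,0,-1]],[180,[-0.059,-0.24,0],[0,0,-1.5]],[180,[-0.069,-0.28,0],[0,0,-2]],[180,[-0.078,-0.318,0],[0,0,-2.5]],[180,[-0.086,-0.35,0],[0,0,-2.5]],[180,[-0.091,-0.372,0],[0,0,-2.5]],[180,[-0.0947,-0.386,0],[0,0,-2.5]]]'
python3 -m pendant '[[180,[0,0,0],[0,0,0]],[180,[0,0,0],[0,0,0]],[180,[0,0,0.02],[0,0,0]],[180,[0,0,0.04],[0,0,0]],[180,[0,0,0.05],[0,0,0]],[180,[0,0,0.05],[0,0,0]],[180,[0,0,0.05],[0,0,0]]]'
python3 -c "
from h import *
plan(398,294,41,0)
for n in ('top','side'):
  im,W=snap(n,n+'6.png');X,Y,Z=W[...,0],W[...,1],W[...,2];m=masks(im)['red']&(X>300)&(X<560)&(Y>200)&(Y<390);P=W[m];print(rect(P),np.percentile(P,[1,99],axis=0).round(1).tolist())"
```

```text
clock: 21.15
position: [398.1, 296.7, 112.6]
ee_rot: [-3.139, -0.004, 0.003]
force: [0.1, 0.1, -1.5]
gripper_width: 55.4
grip_force: 30.0
clock: 21.73
position: [399.0, 293.0, 61.4]
ee_rot: [-3.141, -0.002, -0.001]
force: [0.1, 0.0, -0.2]
gripper_width: 55.8
grip_force: 30.0
d [-0.001  -0.001   0.0204] w [-0.01 -0.12 -0.08] rows 0.5 t 21.7
(array([440.6, 292.5]), array([95.7, 55. ]), -0.3, np.float64(47.1), 433) [[419.7, 265.3, 42.0], [488.4, 319.8, 52.3]]
(array([423.7, 286. ]), array([128.4,  59.5]), 8.2, np.float64(47.8), 315) [[367.4, 263.5, 45.3], [483.9, 315.8, 50.2]]
```

View pics/side6.png

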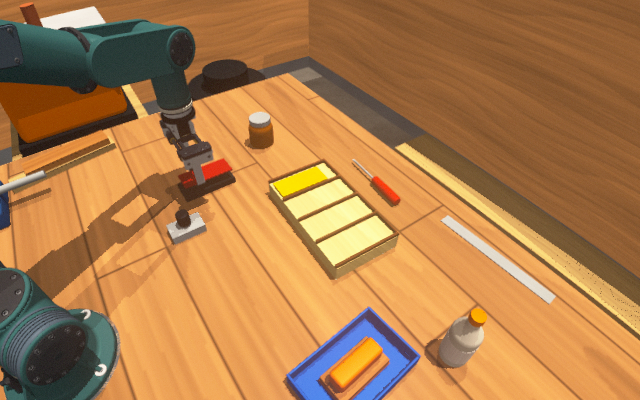

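Plate level just over the pad at (208,175). Lower and release.

```bash
python3 -m pendant '[[180,[-0.001,-0.001,0.008],[0,0,0]],[180,[-0.001,-0.001,0.015],[0,0,0]],[180,[-0.001,-0.001,0.019],[0,0,0]],[180,[-0.001,-0.001,0.0205],[0,0,0]],[180,[-0.001,-0.001,0.0205],[0,0,0]],[180,[-0.001,-0.001,0.0205],[0,0,0]]]'
python3 -c "
from h import *
plan(398,294,41,0)"
```

```text
clock: 22.33
position: [398.0, 295.0, 40.9]
ee_rot: [-3.141, -0.003, 0.0]
force: [-0.5, 0.3, -0.4]
gripper_width: 55.0
grip_force: 30.0
d [ 0.      0.001  -0.0001] w [-0.06 -0.17  0.01] rows 0.0 t 22.3
```

```bash
python3 -m pendant '[[70,[0,0.0005,0],[0,0,0]],[70,[0,0.0005,0],[0,0,0]],[70,[0,0.0005,0],[0,0,0]],[70,[0,0.0005,0],[0,0,0]],[70,[0,0.0005,-0.02],[0,0,0]],[70,[0,0,-0.05],[0,0,0]],[70,[0,0,-0.09],[0,0,0]],[255,[0.03,0.02,-0.1],[0,0,0]],[255,[0.07,0.05,-0.1],[0,0,0]],[255,[0.11,0.08,-0.1],[0,0,0]],[255,[0.15,0.11,-0.1],[0,0,0]],[255,[0.15,0.11,-0.1],[0,0,0]]]' 10
python3 -c "
from h import *
for n in ('top','side'):
  im,W=snap(n);X,Y,Z=W[...,0],W[...,1],W[...,2];mk=masks(im);m=mk['red']&(X>300)&(X<560)&(Y>200)&(Y<390);P=W[m];print(n,rect(P))
  m=mk['yel']&(X>400)&(X<700)&(Y>70)&(Y<200)&(Z>30);print(rect(W[m]))
plan(633.5,127,75,-2.5)"
```

```text
clock: 23.33
position: [550.5, 182.1, 141.7]
ee_rot: [-3.141, -0.005, -0.002]
force: [0.3, 0.6, 0.2]
gripper_width: 38.3
grip_force: 0.0
top (array([422.9, 281.6]), array([128.5,  26.2]), 3.8, np.float64(24.0), 77)
(array([614.3, 123.9]), array([129.7,  63.1]), -1.3, np.float64(46.3), 536)
side (array([420.7, 293.2]), array([125.1,  52.6]), 1.5, np.float64(23.5), 86)
(array([611.7, 128.3]), array([128.4,  64.7]), -1.8, np.float64(45.2), 745)
d [0.083  0.0545 0.0664] w [-0.01 -0.23  2.21] rows 2.9 t 23.4
```

```bash
python3 -m pendant '[[255,[0.03,0.02,0],[0,0,1]],[255,[0.06,0.04,0.02],[0,0,2]],[255,[0.083,0.0545,0.04],[0,0,2.4]],[255,[0.083,0.0545,0.055],[0,0,2.4]],[255,[0.083,0.0545,0.064],[0,0,2.4]],[255,[0.083,0.0545,0.064],[0,0,2.4]],[255,[0.083,0.0545,0.064],[0,0,2.4]]]'
python3 -c "
from h import *
plan(633.5,127,67,-2.5)"
```

```text
clock: 24.02
position: [629.8, 131.4, 77.5]
ee_rot: [-3.14, -0.002, -0.041]
force: [-0.9, -0.1, 0.8]
gripper_width: 0.4
grip_force: 0.0
d [0.0038 0.0043 0.0105] w [-0.08 -0.09  0.17] rows 0.3 t 24.0
```

```bash
python3 -m pendant '[[255,[0.002,0.002,0.005],[0,0,0]],[255,[0.002,0.002,0.009],[0,0,0]],[255,[0.002,0.002,0.010],[0,0,0]],[255,[0.002,0.002,0.011],[0,0,0]],[255,[0.002,0.002,0.011],[0,0,0]]]'
python3 -m pendant '[[255,[0,0,0.001],[0,0,0]],[255,[0,0,0.001],[0,0,0]],[255,[0,0,0.001],[0,0,0]]]'
```

```text
clock: 24.43
position: [632.9, 128.7, 67.3]
ee_rot: [-3.14, -0.004, -0.042]
force: [-0.3, -0.5, 1.7]
gripper_width: 0.4
grip_force: 1.0
clock: 24.68
position: [633.3, 128.6, 67.3]
ee_rot: [-3.14, -0.005, -0.042]
force: [-2.2, 0.6, 5.9]
gripper_width: 0.2
grip_force: 2.6
```

```bash
python3 -m pendant '[[255,[-0.003,0,0.0005],[0,0,0]],[255,[-0.008,0,0.0005],[0,0,0]],[255,[-0.014,0,0.0005],[0,0,0]],[255,[-0.02,0,0.0005],[0,0,0]],[255,[-0.026,0,0.0005],[0,0,0]],[255,[-0.03,0,0.0005],[0,0,0]],[255,[-0.032,0,0.0005],[0,0,0]],[255,[-0.032,0,0.0005],[0,0,0]]]'
python3 -m pendant '[[255,[-0.003,0,0],[0,0,0]],[255,[-0.008,0,0],[0,0,0]],[255,[-0.014,0,0],[0,0,0]],[255,[-0.02,0,0],[0,0,0]],[255,[-0.026,0,0],[0,0,0]],[255,[-0.03,0,0],[0,0,0]],[255,[-0.032,0,0],[0,0,0]],[255,[-0.032,0,0],[0,0,0]],[255,[-0.032,0,0],[0,0,0]],[255,[-0.032,0,-0.01],[0,0,0]],[200,[-0.032,0,-0.03],[0,0,0]],[0,[-0.05,0,-0.06],[0,0,0]]]'
python3 -m pendant '[[0,[-0.04,0,-0.04],[0,0,0]],[0,[-0.1,0,-0.04],[0,0,0]],[0,[-0.1,0,-0.04],[0,0,0]],[0,[-0.1,0,-0.04],[0,0,0]],[0,[-0.1,0,-0.04],[0,0,0]]]'
python3 -c "
from h import *
for n in ('top','side'):
  im,W=snap(n,n+'7.png');X,Y,Z=W[...,0],W[...,1],W[...,2];mk=masks(im);m=mk['red']&(X>300)&(X<560)&(Y>200)&(Y<390);P=W[m];print(n,rect(P))
  m=mk['yel']&(X>400)&(X<700)&(Y>70)&(Y<200)&(Z>30);print(rect(W[m]))"
```

```text
clock: 25.35
position: [602.1, 129.8, 67.3]
ee_rot: [-3.14, -0.008, -0.042]
force: [0.4, -0.0, 6.3]
gripper_width: 0.1
grip_force: 3.1
clock: 26.35
position: [550.0, 131.0, 122.1]
ee_rot: [3.141, 0.003, -0.043]
force: [0.3, -0.0, 0.2]
gripper_width: 10.2
grip_force: 0.0
clock: 26.77
position: [449.9, 136.0, 165.3]
ee_rot: [-3.14, -0.005, -0.041]
force: [0.3, -0.2, 0.1]
gripper_width: 43.7
grip_force: 0.0
top (array([423.5, 298. ]), array([128.3,  52.3]), -1.8, np.float64(24.2), 260)
(array([551.4, 130.3]), array([127.5,  54. ]), -2.5, np.float64(45.9), 745)
side (array([420.5, 292. ]), array([128.9,  53.3]), -1.2, np.float64(23.6), 486)
(array([549.9, 128.1]), array([129.7,  58.5]), -2.5, np.float64(45.1), 812)
```

View pics/top7.png

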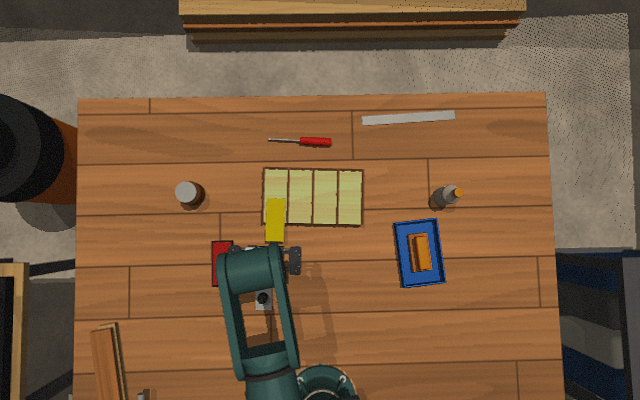

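Yellow plate overhangs the front at (275,220), aligned with its lane; red is on the pad at (222,262). Grip yellow at fingertip depth.

```bash
python3 -c "
from h import *
plan(527.5,130.3,85,-2.5)"
python3 -m pendant '[[20,[0.03,0.003,0.02],[0,0,0]],[20,[0.06,0.003,0.05],[0,0,0]],[20,[0.078,0.003,0.07],[0,0,0]],[20,[0.078,0.003,0.08],[0,0,0]],[20,[0.078,0.003,0.08],[0,0,0]],[20,[0.078,0.003,0.08],[0,0,0]]]'
python3 -c "
from h import *
plan(527.5,130.3,61,-2.5)"
```

```text
d [0.0763 0.0024 0.0797] w [-0.06 -0.19  0.09] rows 2.6 t 26.9
clock: 27.37
position: [528.2, 129.5, 83.6]
ee_rot: [-3.141, 0.0, -0.042]
force: [-1.0, -0.0, 0.9]
gripper_width: 86.2
grip_force: 0.0
d [-0.0007 -0.0007  0.0226] w [-0.04  0.02  0.08] rows 0.5 t 27.4
```

```bash
python3 -m pendant '[[60,[0,-0.001,0.012],[0,0,0]],[60,[0,-0.001,0.02],[0,0,0]],[60,[0,-0.001,0.0226],[0,0,0]],[60,[0,-0.001,0.0226],[0,0,0]],[60,[0,-0.001,0.0226],[0,0,0]]]' 30
python3 -c "
from h import *
plan(527.5,130.3,61,-2.5)"
```

```text
clock: 27.78
position: [528.6, 130.8, 62.5]
ee_rot: [-3.14, -0.003, -0.042]
force: [0.2, 0.4, 0.4]
gripper_width: 71.9
grip_force: 0.0
d [-0.0011  0.0006  0.0014] w [-0.07 -0.19  0.11] rows 0.0 t 27.8
```

```bash
python3 -m pendant '[[180,[-0.001,0,0.0014],[0,0,0]],[180,[-0.001,0,0.0014],[0,0,0]],[180,[-0.001,0,0.0014],[0,0,0]],[180,[-0.001,0,0.0014],[0,0,0]],[180,[-0.001,0,0.0014],[0,0,0]],[180,[-0.001,0,0.0014],[0,0,0]],[180,[-0.001,0,0],[0,0,0]],[180,[-0.001,0,-0.003],[0,0,0]],[180,[-0.001,0,-0.012],[0,0,0]],[180,[-0.01,0,-0.025],[0,0,0]],[180,[-0.03,0,-0.04],[0,0,0]],[180,[-0.04,0,-0.05],[0,0,0]]]' 30
python3 -c "
from h import *
plan(398.5,294,112,0)"
```

```text
clock: 28.78
position: [488.0, 132.5, 113.7]
ee_rot: [-3.14, -0.003, -0.042]
force: [0.4, 0.3, -0.6]
gripper_width: 55.3
grip_force: 30.0
d [-0.0962 -0.1576  0.0016] w [-0.08 -0.19 -2.4 ] rows 4.4 t 28.8
```

```bash
python3 -m pendant '[[180,[-0.01,-0.016,0],[0,0,0]],[180,[-0.027,-0.045,0],[0,0,-1]],[180,[-0.046,-0.076,0],[0,0,-2]],[180,[-0.066,-0.108,0],[0,0,-2.4]],[180,[-0.082,-0.135,0],[0,0,-2.4]],[180,[-0.092,-0.15,0],[0,0,-2.4]],[180,[-0.096,-0.1576,0],[0,0,-2.4]],[180,[-0.096,-0.1576,0],[0,0,-2.4]],[180,[-0.096,-0.1576,0.02],[0,0,-2.4]],[180,[-0.096,-0.1576,0.04],[0,0,-2.4]],[180,[-0.096,-0.1576,0.048],[0,0,-2.4]],[180,[-0.096,-0.1576,0.048],[0,0,-2.4]]]'
python3 -c "
from h import *
plan(398.5,294,46.3,0)
for n in ('top','side'):
  im,W=snap(n);X,Y,Z=W[...,0],W[...,1],W[...,2];mk=masks(im)
  for c in ('red','yel'):
    m=mk[c]&(X>300)&(X<560)&(Y>200)&(Y<390)
    if m.sum()>5: print(n,c,rect(W[m]))"
```

```text
clock: 29.78
position: [398.6, 291.9, 61.6]
ee_rot: [3.139, 0.002, -0.002]
force: [0.6, 0.7, -0.9]
gripper_width: 55.1
grip_force: 30.0
d [-0.0001 -0.0021  0.0153] w [ 0.12  0.09 -0.09] rows 0.4 t 29.8
top yel (array([451.4, 296.3]), array([68.2, 62.5]), -0.5, np.float64(46.0), 399)
side yel (array([431.4, 287.8]), array([114.8,  65. ]), 8.1, np.float64(47.2), 365)
```

```bash
python3 -m pendant '[[180,[0,-0.001,0.007],[0,0,0]],[180,[0,-0.001,0.012],[0,0,0]],[180,[0,-0.001,0.015],[0,0,0]],[180,[0,-0.001,0.0155],[0,0,0]],[180,[0,-0.001,0.0155],[0,0,0]],[180,[0,-0.001,0.0155],[0,0,0]]]'
python3 -c "
from h import *
plan(398.5,294,46,0)"
```

```text
clock: 30.38
position: [399.7, 295.0, 48.6]
ee_rot: [-3.14, -0.003, 0.0]
force: [-0.5, 0.4, -0.2]
gripper_width: 55.3
grip_force: 30.0
d [-0.0012  0.001   0.0026] w [-0.07 -0.18  0.01] rows 0.1 t 30.4
```

```bash
python3 -m pendant '[[180,[-0.001,0.0005,0.0015],[0,0,0]],[180,[-0.001,0.0005,0.0025],[0,0,0]],[180,[-0.001,0.0005,0.0025],[0,0,0]],[70,[-0.001,0.0005,0.0025],[0,0,0]],[70,[-0.001,0.0005,0.0025],[0,0,0]],[70,[-0.001,0.0005,0.0025],[0,0,0]],[70,[-0.001,0.0005,0.0025],[0,0,0]],[70,[-0.001,0.0005,-0.015],[0,0,0]],[70,[-0.001,0.0005,-0.05],[0,0,0]],[70,[-0.001,0.0005,-0.09],[0,0,0]],[70,[0.0,-0.04,-0.11],[0,0,0]],[0,[0.0,-0.08,-0.11],[0,0,0]]]'
python3 -m pendant '[[0,[0,-0.04,0],[0,0,0]],[0,[0,-0.08,0],[0,0,0]],[0,[0,-0.08,0],[0,0,0]],[0,[0,-0.08,0],[0,0,0]]]'
python3 -c "
from h import *
for n in ('top','side'):
  im,W=snap(n,n+'8.png');X,Y,Z=W[...,0],W[...,1],W[...,2];mk=masks(im)
  for c in ('red','yel'):
    m=mk[c]&(X>300)&(X<560)&(Y>200)&(Y<390)
    if m.sum()>5: print(n,c,rect(W[m]))
  m=big((X>250)&(X<400)&(Y>100)&(Y<230)&(Z>15)&(Z<32));print('w',rect(W[m]))
  m=big((X>250)&(X<400)&(Y>100)&(Y<230)&(Z>52)&(Z<75));print('knob',rect(W[m]))"
```

```text
clock: 31.38
position: [402.6, 374.6, 165.8]
ee_rot: [-3.133, -0.014, -0.004]
force: [1.2, 0.1, 0.7]
gripper_width: 72.0
grip_force: 0.0
clock: 31.72
position: [398.7, 454.6, 157.4]
ee_rot: [3.141, -0.002, 0.003]
force: [0.0, -0.2, -0.2]
gripper_width: 93.4
grip_force: 0.0
top yel (array([424.1, 295.2]), array([127.2,  55.9]), -1.3, np.float64(29.0), 760)
w (array([320.7, 168.5]), array([79.6, 48.9]), -1.0, np.float64(24.8), 354)
knob (array([320.5, 168.5]), array([28.1, 26.8]), 2.9, np.float64(62.0), 86)
side yel (array([420.9, 303.6]), array([129.5,  81.7]), -2.5, np.float64(28.5), 682)
w (array([317.2, 167.4]), array([81.5, 52.2]), 1.2, np.float64(23.2), 523)
knob (array([316.7, 166.4]), array([28.3, 27.4]), -75.9, np.float64(60.9), 124)
```

View pics/side8.png

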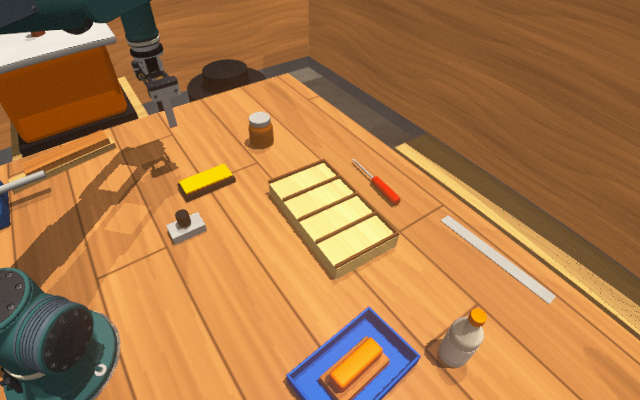

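Yellow lies squarely stacked on the pad at (207,181). The weight is at (186,222). Fetch the weight.

```bash
python3 -c "
from h import *
plan(319,168,110,0)"
python3 -m pendant '[[0,[-0.011,0.04,0],[0,0,0]],[0,[-0.022,0.08,0],[0,0,0]],[0,[-0.033,0.12,0],[0,0,0]],[0,[-0.044,0.16,0],[0,0,0]],[0,[-0.055,0.2,0],[0,0,0]],[0,[-0.066,0.24,0.01],[0,0,0]],[0,[-0.075,0.27,0.02],[0,0,0]],[0,[-0.08,0.2865,0.04],[0,0,0]],[0,[-0.08,0.2865,0.047],[0,0,0]],[0,[-0.08,0.2865,0.047],[0,0,0]],[0,[-0.08,0.2865,0.047],[0,0,0]]]'
python3 -c "
from h import *
plan(319,168,54,0)"
```

```text
d [-0.0803  0.2845  0.0481] w [ 0.01 -0.15 -0.  ] rows 7.2 t 31.8
clock: 32.73
position: [319.6, 166.8, 111.5]
ee_rot: [-3.14, -0.004, -0.001]
force: [0.0, -0.8, 0.9]
gripper_width: 94.0
grip_force: 0.0
d [-0.0008 -0.0011  0.0575] w [-0.1  -0.22 -0.07] rows 1.4 t 32.7
```

```bash
python3 -m pendant '[[0,[-0.001,-0.001,0.025],[0,0,0]],[0,[-0.001,-0.001,0.045],[0,0,0]],[0,[-0.001,-0.001,0.0565],[0,0,0]],[200,[-0.001,-0.001,0.0565],[0,0,0]],[200,[-0.001,-0.001,0.0565],[0,0,0]],[200,[-0.001,-0.001,0.0565],[0,0,0]],[200,[-0.001,-0.001,0.0565],[0,0,0]],[200,[-0.001,-0.001,0.0565],[0,0,0]],[200,[-0.001,-0.001,0.0565],[0,0,0]],[200,[-0.001,-0.001,0.0565],[0,0,0]],[200,[-0.001,-0.001,0.0565],[0,0,0]],[200,[-0.001,-0.001,0.0565],[0,0,0]]]' 35
python3 -m pendant '[[200,[0,0,0],[0,0,0]],[200,[0,0,0],[0,0,0]],[200,[0,0,0],[0,0,0]]]'
python3 -m pendant '[[200,[0,0,-0.01],[0,0,0]],[200,[0,0,-0.03],[0,0,0]],[200,[0,0,-0.05],[0,0,0]],[200,[0,0,-0.065],[0,0,0]],[200,[0,0,-0.065],[0,0,0]],[200,[0,0,-0.065],[0,0,0]]]'
python3 -c "
from h import *
plan(421.5,294,120,0)"
```

```text
clock: 33.73
position: [318.6, 167.9, 54.6]
ee_rot: [-3.14, -0.003, -0.0]
force: [0.7, -1.0, 0.7]
gripper_width: 37.2
grip_force: 0.0
clock: 33.98
position: [318.7, 168.6, 54.7]
ee_rot: [-3.139, -0.003, -0.0]
force: [0.0, 4.4, -0.2]
gripper_width: 29.4
grip_force: 35.0
clock: 34.48
position: [318.1, 167.3, 119.2]
ee_rot: [-3.142, -0.003, -0.0]
force: [-0.7, -0.3, -6.3]
gripper_width: 29.3
grip_force: 35.0
d [ 0.1033 -0.1267 -0.0005] w [-0.   -0.16 -0.01] rows 3.9 t 34.5
```

```bash
python3 -m pendant '[[200,[0.01,-0.012,0],[0,0,0]],[200,[0.03,-0.036,0],[0,0,0]],[200,[0.05,-0.062,0],[0,0,0]],[200,[0.072,-0.088,0],[0,0,0]],[200,[0.09,-0.11,0],[0,0,0]],[200,[0.1,-0.122,0],[0,0,0]],[200,[0.1035,-0.1265,0],[0,0,0]],[200,[0.1035,-0.1265,0],[0,0,0]],[200,[0.1035,-0.1265,0.015],[0,0,0]],[200,[0.1035,-0.1265,0.025],[0,0,0]],[200,[0.1035,-0.1265,0.03],[0,0,0]],[200,[0.1035,-0.1265,0.03],[0,0,0]]]'
python3 -c "
from h import *
plan(421.5,294,83,0)"
```

```text
clock: 35.48
position: [419.7, 292.6, 87.2]
ee_rot: [3.139, 0.002, -0.001]
force: [-0.2, 0.4, -6.6]
gripper_width: 29.5
grip_force: 35.0
d [ 0.0018 -0.0014  0.0042] w [ 0.12  0.14 -0.03] rows 0.1 t 35.5
```

```bash
python3 -m pendant '[[200,[0.001,-0.001,0.002],[0,0,0]],[200,[0.001,-0.001,0.003],[0,0,0]],[200,[0.001,-0.001,0.004],[0,0,0]],[200,[0.001,-0.001,0.004],[0,0,0]]]'
python3 -m pendant '[[200,[0,0,0.001],[0,0,0]],[200,[0,0,0.001],[0,0,0]],[200,[0,0,0.001],[0,0,0]]]'
```

```text
clock: 35.82
position: [423.2, 295.4, 86.4]
ee_rot: [-3.14, -0.004, -0.0]
force: [0.3, 0.1, -6.6]
gripper_width: 29.5
grip_force: 35.0
clock: 36.07
position: [423.0, 295.4, 85.1]
ee_rot: [-3.141, -0.003, 0.0]
force: [-1.3, 0.4, -6.8]
gripper_width: 29.1
grip_force: 35.0
```

```bash
python3 -m pendant '[[200,[-0.001,0.001,0.001],[0,0,0]],[200,[-0.001,0.001,0.002],[0,0,0]],[200,[-0.001,0.001,0.003],[0,0,0]],[200,[-0.001,0.001,0.003],[0,0,0]]]'
```

```text
clock: 36.4
position: [422.1, 294.4, 82.7]
ee_rot: [-3.14, -0.003, 0.0]
force: [-1.6, -0.8, -2.0]
gripper_width: 29.3
grip_force: 35.0
```

In contact, with most of the weight carried by the stack. Release, rise, and check.

```bash
python3 -m pendant '[[100,[0,0,0.0005],[0,0,0]],[80,[0,0,0.0005],[0,0,0]],[80,[0,0,0.0005],[0,0,0]],[80,[0,0,0.0005],[0,0,0]],[80,[0,0,0.0005],[0,0,0]],[80,[0,0,-0.015],[0,0,0]],[80,[0,0,-0.05],[0,0,0]],[80,[0,0,-0.09],[0,0,0]],[80,[0.0,-0.03,-0.1],[0,0,0]],[80,[0.0,-0.07,-0.1],[0,0,0]],[80,[0.0,-0.11,-0.1],[0,0,0]],[80,[0.0,-0.15,-0.1],[0,0,0]]]'
python3 -m pendant '[[80,[0,0,0],[0,0,0]],[80,[0,0,0],[0,0,0]],[80,[0,0,0],[0,0,0]]]'
python3 -c "
from h import *
for n in ('top','side'):
  im,W=snap(n,n+'9.png');X,Y,Z=W[...,0],W[...,1],W[...,2];R=(X>300)&(X<560)&(Y>200)&(Y<390)
  for c,a,b in (('knob',78,105),('weight',47,60),('all',22,105),('padall',8,105)):
    print(n,c,rect(W[big(R&(Z>a)&(Z<b))]))
  if n=='side': cv2.imwrite('pics/c9.png',cv2.resize(im[100:400,150:470,::-1],(640,600)))"
```

```text
clock: 37.4
position: [422.0, 445.9, 183.3]
ee_rot: [-3.139, -0.005, -0.001]
force: [-0.3, -0.2, -0.4]
gripper_width: 64.6
grip_force: 0.0
clock: 37.65
position: [421.6, 443.8, 181.7]
ee_rot: [3.141, -0.003, 0.0]
force: [0.1, 0.1, 0.9]
gripper_width: 64.4
grip_force: 0.0
top knob (array([423.7, 293.2]), array([28.4, 27.2]), -65.0, np.float64(90.3), 89)
top weight (array([423.1, 293.8]), array([77.7, 50.7]), -1.2, np.float64(52.8), 359)
top all (array([423.6, 293.4]), array([134.5,  64.1]), -0.3, np.float64(49.3), 853)
top padall (array([422.7, 294. ]), array([140.1,  65.9]), -0.4, np.float64(32.8), 1005)
side knob (array([420.1, 290.6]), array([29.6, 26.7]), -35.5, np.float64(88.0), 97)
side weight (array([421.3, 292.4]), array([81.2, 52.8]), -0.3, np.float64(52.4), 354)
side all (array([420.4, 293.4]), array([130.5,  60.8]), 0.2, np.float64(45.9), 1057)
side padall (array([419.5, 291.7]), array([140.3,  64.2]), 0.1, np.float64(30.9), 1366)
```

View pics/c9.png

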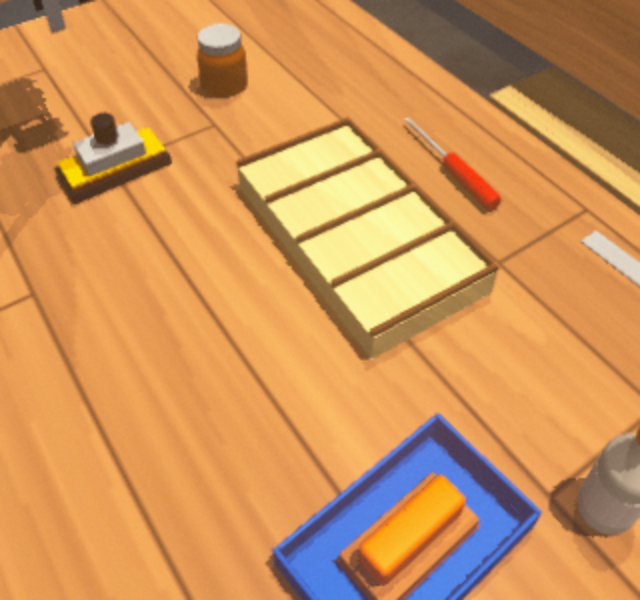

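The weight sits mid-stack on the pad at crop (110,150). The sander is flat in the bin at (412,530), the tray is empty, and the bystanders haven't moved.

```bash
python3 -c "
from station import workorder
print(workorder.hand_in())"
```

```text
the job is handed in; nothing more can be done
None
```

The job is done and handed in at about 38 s of robot time: the two plates present (red and yellow) are stacked on the pad within about 2 mm of centre with the weight on the middle, the sanding block is on its sole in the bin, and the bottle, jar and screwdriver were left where they were; I have no verdict yet, as the hand-in returned none.

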